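# Park the wax pot and stopper it

### The arm

A 6-joint arm with a two-finger parallel gripper is mounted at the origin on the work surface. World frame = base frame: x ahead of the robot, y to its left, z up, the work surface at z = 0. Lengths are in mm, angles in degrees, forces in N, time in s.
With the tool pointing down it reaches from about 350 to 775 mm from the base axis. Payload 5.5 kg.
Tool frame: the origin (TCP) lies between the finger pads, 19 mm behind the fingertips; this is the grasp point; z points along the fingers, y is the line along which they close (so a half turn about z gives the same grasp; the last joint's range is limited). The gripper opens to 85 mm and grips with 20 to 120 N. Pads are 22 mm wide; open, the fingers measure 114 mm over their backs; the gripper's body (76 mm by 85 mm) begins 54 mm behind the grasp point. The pads swing forward as they close: fully open they stand 13 mm farther back than shut.
Start: joints at [-80.478, 17.945, 2.641, 74.691, 0, 82.002], TCP at [173.103, -548.366, 250.023] pointing down, gripper open.
Joint ranges: [-158.12, 158.12], [-49.38, 96.58], [-58.88, 72.47], [-126.05, 133.96], [-84.25, 85.87], [-180, 180]. Speed limits (degrees/s): [147.25, 147.25, 180, 180, 180, 180].

### API

Orientations are given as [roll, pitch, yaw] about the fixed x, y, z axes, in that order (R = Rz(yaw) Ry(pitch) Rx(roll)).
In Python, from rig import * gives the robot as it stands. The module is installed in compiled form; this text tells all that it offers. Calls block until the motion is done:
- move_pose(position, orientation): joint-space move of the TCP to a pose.
- move_linear(position, orientation=None, v=150): straight line of the TCP; orientation=None keeps the orientation; v is the mean speed in mm/s.
- move_j(angles): joint-space move.
- grip(opening, grip_force=None): finger opening in mm; grip_force is the grip in N (None keeps the last); returns when the fingers have stopped.
- hold(seconds).
- inverse_kinematics(position, orientation): joint angles nearest the present ones, or None.
- sense(): the state.
- get_image(name): name is "scene" or "top" or "wrist"; returns a dict with "pixels" (420x560x3 uint8, blue, green, red), "range_z" (420x560 float32, mm along the optical axis (not along the pixel's ray), 0 where there is no reading), "mtx" (3x3 intrinsics, pixels), "camera_from_world" (4x4, takes a point from world to camera coordinates); the wrist camera has in their place "mount" (4x4, takes a point from camera to tool coordinates, whose origin is the TCP and whose axes are the flange's). Camera axes: x right, y up, looking along -z (the intrinsics and any distortion apply to the point x, -y, -z); pixel columns grow to the right and rows downward; lengths in mm; the calibration is good to about 2 mm. A picture is of the moment at which its call begins: read the wrist's pose just before it.
A pose or a line that the arm cannot do raises PlanningError and nothing moves.
- close_job(): hands the job in; it is judged then, once.
The state is a dict: "t": time; "joint_pos": joint angles; "qd": joint speeds; "joint_torque": joint torques, N m; "tool_pos": TCP position; "tool_rot": TCP orientation; "ft_force": force on the tool from outside, world axes, zero at the start; "wrist_torque": the same for the moment, N m; "grip_width": finger opening in mm; "grip_force": force on a finger pad.
Only numpy, scipy, OpenCV 4.12 (cv2) and the standard library are available. Lean on these libraries where they do the work, as an engineer would, in place of code of your own. Each camera call takes 0.05 s, during which the arm holds its last target. There are 200 camera calls.

### The job

The wax pot stands on the solid-disc heating zone of the bench plate. Slide it slowly along the plate, never lifting or tipping it, until it stands centred on the zone marked with a square outline; then set the tapered stopper upright into the pot's neck, lowering it in with the gripper rather than dropping it, until its flange sits flat on the rim. Leave the jar, the solvent can and the brush where they are.

Things in the scene. Friction and masses are not known exactly. Their poses are not given: they have to be found in the camera images.
- plate: fixed flat aluminium bench plate, 180 (its x) by 480 (its y) by 12 mm high, low on the bench; origin at the centre of its underside. Three zones are marked in a row along its y axis, 155 mm apart, in an order that varies; all marks are the same flush dark metal
- zone_disc: heating zone: flush solid disc 138 mm in diameter on the plate, where the pot starts (the pot covers most of it); origin at its centre, on the plate's upper face (12 mm above the bench)
- zone_ring: keep-warm zone, not used: flush circular outline 139 mm in diameter (7 mm line); origin at its centre on the plate's upper face
- zone_square: parking zone, where the pot must end: flush square outline 140 mm wide (7 mm line, sides along the plate's axes); origin at its centre on the plate's upper face
- pot: loose steel wax pot, 0.4 to 0.8 kg: round body 100 mm diameter to 55 mm height, cone shoulder to 70 mm, then an upright neck 52 mm outside, 44 mm inside diameter, to the open rim at 105 mm. Origin: centre of underside, z up. A stubby black handle, 20 wide, 14 high, sticks out along its -x to 106 mm from the axis, centred at height 42. The neck can be pinched from above
- pot_rim (a point): centre of the pot's mouth, level with the rim, 105 mm above its underside
- stopper: loose stopper standing on its narrow end on the bench, 70 mm tall: cork cone, 34 mm diameter at the foot, 41 mm at height 30; cork flange 54 mm diameter from 30 to 36 mm; round wooden grip 30 mm diameter from 36 to 70 mm. Origin: centre of its foot, z up along its axis. Seated, the cone is in the neck and the flange rests on the rim
- stopper_seat (a point): on the stopper's axis at the underside of the flange, 30 mm above its foot; coincides with pot_rim when seated
- stopper_grip (a point): on the axis of the wooden grip, 60 mm above the stopper's foot: place for the TCP in a grasp from above
- jar: bystander: red plastic screw jar, 68 mm diameter, 110 mm tall; origin at the centre of its underside
- solvent_can: bystander: white bottle-shaped can, 66 mm diameter, 125 mm tall; origin at the centre of its underside
- brush: bystander: hand brush lying on the bench, about 200 mm long; origin under its middle, its length along its x
Not all that is in view belongs to the job. Of the things like the stopper, leave any that is yellow; of the rest the smaller one is meant.

How it is judged:
By the outcome, as a careful person would: the job done as asked, in the order asked, and still so for the second after the job is handed in, with the robot touching nothing.
It also fails if it takes over 67 s, if anything falls off the work surface, if the arm or the gripper's body presses on something with over 40 N, if the wrist force passes 120 N, or if a joint passes its speed limit or range.

## Working session

There is one attempt and no reset: what is moved stays moved. The work goes in short steps, each a Python script; the robot and the scene stay as the last script left them, time stands still between calls to the robot, and variables do not carry over. Pictures are saved under pics/ and viewed, at most 10 in all, crops included, and the job is handed in when it is done.

```bash
mkdir -p pics; cat > h.py <<'E'
from rig import *
import numpy as np, cv2
def world(im, T=None):
    """HxWx3 world points from range image"""
    z=im["range_z"].astype(float); K=np.array(im["mtx"])
    v,u=np.mgrid[:z.shape[0],:z.shape[1]]
    c=np.stack([(u-K[0,2])/K[0,0]*z, -(v-K[1,2])/K[1,1]*z, -z, np.ones_like(z)],-1)
    if T is None: T=np.linalg.inv(np.array(im["camera_from_world"]))
    w=(c@T.T)[...,:3]; w[z==0]=np.nan
    return w
E
python3 - <<'E'
from h import *
for n in ("top","scene"):
    im=get_image(n); cv2.imwrite(f"pics/{n}0.png",im["pixels"]); np.savez(f"{n}0.npz",w=world(im),p=im["pixels"])
    print(n,[k for k in im], np.array(im["mtx"]).round(1).tolist(), {k:im[k] for k in im if k not in("pixels","range_z","mtx")})
print(sense())
E
```

```text
top ['pixels', 'range_z', 'mtx', 'camera_from_world'] [[523.5, 0.0, 280.2], [0.0, 523.5, 211.3], [0.0, 0.0, 1.0]] {'camera_from_world': array([[-1.65378475e-02, -9.99850090e-01,  5.12814441e-03,
         5.29572467e+00],
       [ 9.98341317e-01, -1.62295820e-02,  5.52378005e-02,
        -5.14565609e+02],
       [-5.51462921e-02,  6.03315277e-03,  9.98460058e-01,
        -1.53359497e+03],
       [ 0.00000000e+00,  0.00000000e+00,  0.00000000e+00,
         1.00000000e+00]])}
scene ['pixels', 'range_z', 'mtx', 'camera_from_world'] [[402.1, 0.0, 277.4], [0.0, 402.1, 215.2], [0.0, 0.0, 1.0]] {'camera_from_world': array([[ 4.38093255e-01,  8.98923187e-01, -3.37698545e-03,
        -2.38229316e+02],
       [-6.13009031e-01,  3.01495497e-01,  7.30287884e-01,
         2.39916611e+02],
       [ 6.57490858e-01, -3.17864073e-01,  6.83131176e-01,
        -1.45567610e+03],
       [ 0.00000000e+00,  0.00000000e+00,  0.00000000e+00,
         1.00000000e+00]])}
{'t': 0.1, 'joint_pos': array([-8.04779151e+01,  1.79866565e+01,  2.58181514e+00,  7.46918576e+01,
        8.47660412e-04,  8.20005807e+01]), 'qd': array([ 0.06677532, -0.07746112,  0.11295819, -0.03641137, -0.01826662,
        0.00264324]), 'joint_torque': array([ 2.67607124e-03, -4.81727672e+01,  2.99242151e+01,  1.28303346e-02,
       -1.21864400e-04,  1.27709214e-05]), 'tool_pos': array([ 173.02293556, -547.88171175,  249.18457288]), 'tool_rot': array([-1.79904360e+02, -1.42963412e-02,  1.75214916e+01]), 'ft_force': array([-0.20165329,  0.47526818,  0.84228186]), 'wrist_torque': array([-0.01488612, -0.00538303, -0.00431171]), 'grip_force': 0.0, 'grip_width': 85.37242151523941}
```

View pics/top0.png

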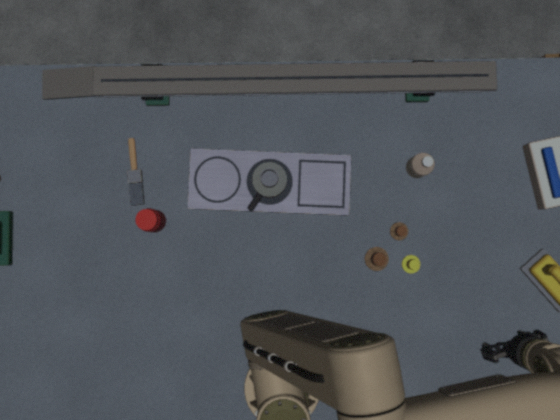

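View pics/scene0.png

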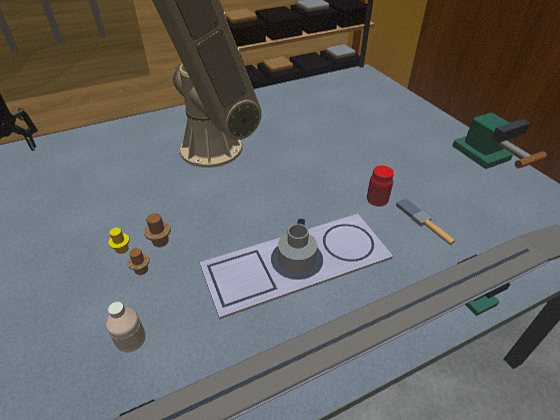

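Top view: the plate spans (188,150)–(350,213), with the ring at (217,179), the pot on the disc at (268,180) with its handle toward (252,208), and the square at (322,184). The small brown stopper is at (399,231), the larger one at (376,259), the yellow one at (411,264) and the can at (421,164). Next I'll measure these from the depth image.

```bash
python3 - <<'E'
from h import *
d=np.load("top0.npz"); w=d["w"]; p=d["p"].astype(int)
def reg(u0,u1,v0,v1,zlo,zhi):
    q=w[v0:v1,u0:u1].reshape(-1,3); q=q[(q[:,2]>zlo)&(q[:,2]<zhi)]
    return q
def circ(q):
    (c,r)=cv2.minEnclosingCircle(q[:,:2].astype(np.float32)); return np.round(c,1),round(r,1),np.round(q.mean(0),1),np.round(q[:,2].max(),1),len(q)
print("bench z",np.nanmedian(w[250:300,200:240,2]))
for n,b in dict(small=(385,413,218,245),big=(360,392,244,276),yel=(400,424,253,277)).items():
    for z in ((20,200),(28,42),(50,90)):
        q=reg(*b,*z)
        if len(q): print(n,z,circ(q))
print("can",circ(reg(400,445,140,185,30,200)),"jar",circ(reg(130,170,200,240,30,200)))
q=reg(240,300,150,220,100,140);print("rim",circ(q),np.median(q,0))
q=reg(240,300,150,220,40,140);print("pot",circ(q))
q=reg(240,300,150,220,48,64)  # handle top ~61
print("handle cand",len(q),[np.round(x,0).tolist() for x in q[np.argsort(q[:,0])[:12]]])
# plate by brightness
g=p.sum(2); m=((w[...,2]<25)&(w[...,2]>3)&(g>np.median(g[150:210,190:350])*0.8)).astype(np.uint8)
m[:140]=0;m[225:]=0;m[:,:180]=0;m[:,360:]=0
m=cv2.morphologyEx(m,cv2.MORPH_OPEN,np.ones((2,2)))
ys,xs=np.nonzero(m); q=w[ys,xs]; r=cv2.minAreaRect(q[:,:2].astype(np.float32)); print("plate",r,np.median(q[:,2]))
# dark mark in square
mm=((g<np.median(g[150:210,190:350])*0.75)).astype(np.uint8); mm[:155]=0;mm[209:]=0;mm[:,:296]=0;mm[:,348:]=0
ys,xs=np.nonzero(mm);r=cv2.minAreaRect(w[ys,xs,:2].astype(np.float32));print("square",r)
mm=((g<np.median(g[150:210,190:350])*0.75)).astype(np.uint8); mm[:155]=0;mm[207:]=0;mm[:,:192]=0;mm[:,242:]=0
ys,xs=np.nonzero(mm);print("ring",cv2.minEnclosingCircle(w[ys,xs,:2].astype(np.float32)))
print("rail",np.nanmax(w[60:100,100:480,2]), np.nanmin(w[60:100,100:480,0]))
E
```

```text
bench z -0.9858366643506997
small (20, 200) (array([ 450.3, -348.2]), 27.1, array([ 450.2, -345.1,   46.2]), np.float64(76.0), 270)
small (28, 42) (array([ 450.3, -348.2]), 27.1, array([ 450. , -344.7,   34.3]), np.float64(40.8), 160)
small (50, 90) (array([ 450.7, -347.6]), 15.1, array([ 450.5, -346.5,   66.4]), np.float64(76.0), 98)
big (20, 200) (array([ 371.5, -278.3]), 34.8, array([ 372.5, -275.3,   60.4]), np.float64(96.8), 460)
big (28, 42) (array([ 371.7, -278. ]), 34.5, array([ 378.4, -269.4,   40.1]), np.float64(42.0), 50)
big (50, 90) (array([ 371.3, -279.4]), 32.3, array([ 372.3, -274.5,   77.5]), np.float64(89.8), 130)
yel (20, 200) (array([ 353.5, -380.2]), 27.5, array([ 354.9, -376.4,   46.5]), np.float64(73.8), 271)
yel (28, 42) (array([ 354.4, -380. ]), 27.0, array([ 355.1, -375.5,   34.2]), np.float64(41.8), 156)
yel (50, 90) (array([ 353.7, -379. ]), 15.1, array([ 354.3, -378.2,   67.4]), np.float64(73.8), 96)
can (array([ 640.2, -411. ]), 33.3, array([ 636.1, -403.3,   88.2]), np.float64(132.0), 505) jar (array([492.9, 368. ]), 33.8, array([491.7, 361.9,  96.2]), np.float64(117.3), 547)
rim (array([605.3,  26.6]), 26.3, array([605. ,  27.1, 113.6]), np.float64(122.2), 100) [605.59612431  27.06515033 114.40481945]
pot (array([581.3,  42.4]), 77.1, array([592.7,  32.9,  74.6]), np.float64(122.2), 920)
handle cand 172 [[514.0, 78.0, 56.0], [515.0, 81.0, 50.0], [517.0, 84.0, 64.0], [517.0, 78.0, 61.0], [517.0, 75.0, 58.0], [517.0, 81.0, 59.0], [520.0, 81.0, 62.0], [520.0, 87.0, 62.0], [520.0, 75.0, 58.0], [520.0, 84.0, 59.0], [520.0, 90.0, 55.0], [523.0, 81.0, 62.0]]
plate ((500.5665283203125, -208.97616577148438), (8.802207946777344, 0.0), -93.15596771240234) nan
square ((593.6361694335938, -126.97764587402344), (139.64511108398438, 137.58102416992188), 85.85479736328125)
ring ((614.1748657226562, 183.10635375976562), 69.84856414794922)
rail 109.87750745553717 836.9803968639949
```

```bash
python3 - <<'E'
from h import *
for y in(-4,176): print(y,inverse_kinematics([605,27,230],[180,0,y]),inverse_kinematics([450,-347,62],[180,0,y]))
move_pose([605,27,230],[180,0,-4]); hold(.3)
s=sense(); im=get_image("wrist"); print(s["t"],s["tool_pos"],s["tool_rot"],s["ft_force"])
from scipy.spatial.transform import Rotation as R
T=np.eye(4);T[:3,:3]=R.from_euler("xyz",s["tool_rot"],degrees=True).as_matrix();T[:3,3]=s["tool_pos"]
print(np.array(im["mount"]).round(2).tolist(), np.array(im["mtx"]).round(1).tolist())
w=world(im,T@np.array(im["mount"])); np.savez("w1.npz",w=w,p=im["pixels"]); cv2.imwrite("pics/w1.png",im["pixels"])
q=w.reshape(-1,3); q=q[np.linalg.norm(q[:,:2]-[605,27],axis=1)<120]
for lo,hi in((108,125),(60,80),(5,18)):
    a=q[(q[:,2]>lo)&(q[:,2]<hi)]
    if len(a): print(lo,hi,len(a),np.median(a,0),cv2.minEnclosingCircle(a[:,:2].astype(np.float32)))
E
```

```text
-4 [ -5.03564942  21.71651125   5.22968861  73.51317736   0.
 178.96435058] [-45.72936768  24.34757008 -15.80929044  49.84313947   0.
 138.27063232]
176 [-5.03564942 21.71651125  5.22968861 73.51317736  0.         -1.03564942] [-45.72936768  24.34757008 -15.80929044  49.84313947   0.
 -41.72936768]
2.95 [605.03300521  26.52964211 230.01901878] [ 1.79997972e+02 -2.50600000e-03 -4.03939011e+00] [-0.65707006 -0.08497752 -0.13647976]
[[-0.0, 0.95, 0.3, 78.95], [1.0, 0.0, 0.0, 1.54], [0.0, 0.3, -0.95, -123.85], [0.0, 0.0, 0.0, 1.0]] [[351.8, 0.0, 278.8], [0.0, 351.8, 204.4], [0.0, 0.0, 1.0]]
108 125 1519 [605.40777129  26.51185465 116.41773185] ((607.1638793945312, 25.901844024658203), 26.11811065673828)
60 80 6372 [621.68862676  32.380402    71.32403111] ((584.85986328125, 41.42201232910156), 76.81371307373047)
5 18 28816 [625.64813684  22.95557064  12.15882516] ((605.0012817382812, 26.994722366333008), 119.99492645263672)
```

View pics/w1.png

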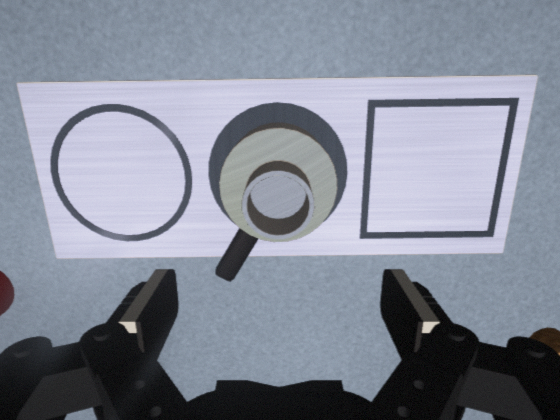

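The wrist view shows the pot neck centred at about (278,205). The square outline has corners near (370,100), (518,98), (495,235) and (362,237). I'll fit the square and ring centres from this view.

```bash
cat >> h.py <<'E'
from scipy.spatial.transform import Rotation as R
def wrist():
    s=sense(); im=get_image("wrist"); T=np.eye(4)
    T[:3,:3]=R.from_euler("xyz",s["tool_rot"],degrees=True).as_matrix();T[:3,3]=s["tool_pos"]
    return im["pixels"],world(im,T@np.array(im["mount"]))
def square(p,w,c=(594,-127),rad=105):
    g=p.astype(int).sum(2); pl=(np.abs(w[...,2]-12)<6)
    near=np.linalg.norm(w[...,:2]-np.array(c),axis=2)<rad
    m=pl&near&(g<0.55*np.median(g[pl]))
    n,l,st,_=cv2.connectedComponentsWithStats(m.astype(np.uint8)); k=1+st[1:,4].argmax()
    return cv2.minAreaRect(w[l==k][:,:2].astype(np.float32))
def circle_fit(q):  # robust centre of annulus top
    return cv2.minEnclosingCircle(cv2.convexHull(q[:,:2].astype(np.float32)))
E
python3 - <<'E'
from h import *
d=np.load("w1.npz"); w=d["w"];p=d["p"]
print("square",square(p,w)); 
g=p.astype(int).sum(2); m=(np.abs(w[...,2]-12)<6)&(g>380)
print("ring",square(p,w,(614,183),85))
n,l,st,_=cv2.connectedComponentsWithStats(m.astype(np.uint8)); print("plate",cv2.minAreaRect(w[m][:,:2].astype(np.float32)), np.median(g[np.abs(w[...,2]-12)<6]))
q=w.reshape(-1,3); q=q[np.linalg.norm(q[:,:2]-[605,27],axis=1)<40]
for lo in(112,114,115): 
  a=q[(q[:,2]>lo)&(q[:,2]<122)]; print(lo,circle_fit(a),cv2.fitEllipse(cv2.convexHull(a[:,:2].astype(np.float32))))
E
```

```text
square ((597.0096435546875, -128.68869018554688), (141.26998901367188, 140.0390167236328), 86.71222686767578)
ring ((616.3563232421875, 180.80796813964844), (138.48794555664062, 136.08677673339844), 70.30380249023438)
plate ((606.2625122070312, 27.147903442382812), (481.1029357910156, 180.1095428466797), 86.64852142333984) 630.0
112 ((607.1638793945312, 25.901844024658203), 26.11811065673828) ((607.168212890625, 26.155088424682617), (51.39265441894531, 51.75672149658203), 82.22997283935547)
114 ((607.1638793945312, 25.901844024658203), 26.11811065673828) ((607.146728515625, 26.150501251220703), (51.350677490234375, 51.73246765136719), 79.4756088256836)
115 ((607.1638793945312, 25.901844024658203), 26.11811065673828) ((607.147216796875, 26.151214599609375), (51.325469970703125, 51.74422836303711), 78.33057403564453)
```

```bash
python3 - <<'E'
from h import *
o=[180,0,-3.4]
move_linear([606.5,26,150],o,v=150); move_linear([606.5,26,108],o,v=60)
s=sense();print(s["t"],s["tool_pos"],s["ft_force"])
grip(46,30); s=sense();print(s["t"],s["tool_pos"],s["ft_force"],s["grip_width"],s["grip_force"])
for f in (.1,.5,1):
    move_linear([606.5-9.9*f,26-154.3*f,108],o,v=[15,30,30][[.1,.5,1].index(f)])
    s=sense();print(s["t"],s["tool_pos"],s["ft_force"],s["wrist_torque"],s["grip_width"])
hold(.3); grip(85); s=sense(); print(s["t"],s["ft_force"],s["grip_width"])
x,y=s["tool_pos"][:2]
move_linear([x,y,160],o,v=80); move_linear([x,y,230],o,v=150); hold(.3)
p,w=wrist(); np.savez("w2.npz",w=w,p=p); cv2.imwrite("pics/w2.png",p)
print("square",square(p,w),sense()["t"])
q=w.reshape(-1,3); q=q[np.linalg.norm(q[:,:2]-[597,-128],axis=1)<40]; a=q[(q[:,2]>112)&(q[:,2]<122)]
print(np.median(a,0),cv2.fitEllipse(cv2.convexHull(a[:,:2].astype(np.float32))))
E
```

```text
4.5333 [606.69499351  25.96517036 108.13927377] [-0.83698255  0.588418   -0.86435335]
4.9083 [606.99141129  27.19491835 109.36066785] [-0.62625487  2.94796562  4.8331203 ] 58.69896790008042 31.87152217997209
6.0917 [606.53273169  13.09112819 109.38285338] [-0.13753206  6.94407582  4.25414712] [ 1.99684727 -0.09521488 -0.02010973] 58.98924232019573
8.3 [602.56866465 -48.50283201 109.40556332] [0.01806991 7.36632871 5.1570079 ] [ 2.13123408 -0.09666305 -0.0321912 ] 58.85717707265591
11.025 [ 597.5009105  -125.3988905   109.37805941] [0.77814785 9.29249578 6.22226048] [ 2.21608276 -0.13452037 -0.07304716] 58.57747414779363
11.7083 [0.81770189 0.19213194 0.5243351 ] 85.14105133281551
square ((597.2198486328125, -128.169677734375), (138.92750549316406, 138.84100341796875), 86.5661392211914) 13.475
[ 597.74728722 -126.61847848  116.55408348] ((597.6499633789062, -126.514892578125), (51.363609313964844, 51.867610931396484), 77.72210693359375)
```

View pics/w2.png

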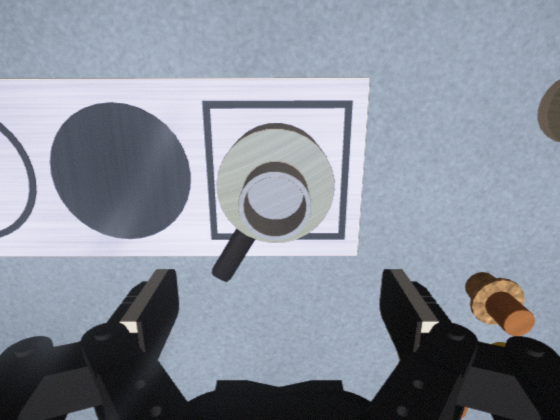

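The disc is fully uncovered and the pot stands upright in the square, with its neck at (275,205). It is 0.4 mm off in x and 1.6 mm off in y. The small stopper is at about (500,300), and I'll measure it from closer.

```bash
python3 - <<'E'
from h import *
o=[180,0,-12]
move_pose([425,-347,220],o); hold(.3)
p,w=wrist(); cv2.imwrite("pics/w3.png",p); np.savez("w3.npz",w=w,p=p); print(sense()["t"],sense()["tool_pos"])
q=w.reshape(-1,3); q=q[np.linalg.norm(q[:,:2]-[450,-347],axis=1)<45]
for lo,hi in((29,41),(66,76)):
    a=q[(q[:,2]>lo)&(q[:,2]<hi)]; print(len(a),np.median(a,0),cv2.fitEllipse(cv2.convexHull(a[:,:2].astype(np.float32))),circle_fit(a))
E
```

```text
14.9 [ 425.59910863 -346.39975876  219.96241161]
1686 [ 459.88233258 -352.31587298   35.90332992] ((452.5233459472656, -349.42681884765625), (53.16446304321289, 53.5273551940918), 113.86715698242188) ((452.4332275390625, -349.27349853515625), 27.015859603881836)
1081 [ 453.11051742 -349.51326758   69.91469966] ((452.4907531738281, -349.3441162109375), (29.047761917114258, 29.62370491027832), 58.9173698425293) ((452.4510498046875, -349.347412109375), 14.958196640014648)
```

View pics/w3.png

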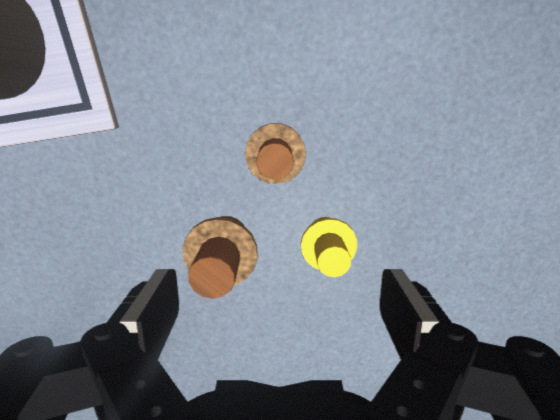

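The small brown stopper is at (275,155), clear of the larger one (215,255) and the yellow one (332,245). Its flange is 53 mm and its grip top is at 70 mm, so it is the right one.

```bash
python3 - <<'E'
from h import *
o=[180,0,-12]
move_linear([452.5,-349.4,130],o,v=150); move_linear([452.5,-349.4,62],o,v=70)
s=sense();print(s["t"],s["tool_pos"],s["ft_force"])
grip(22,40); s=sense();print(s["t"],s["tool_pos"],s["ft_force"],s["wrist_torque"],s["grip_width"],s["grip_force"])
p,w=wrist(); cv2.imwrite("pics/w4.png",p)
E
```

```text
16.8 [ 452.83409938 -349.70415132   62.47402267] [-0.27179482  0.34036665  0.04664664]
17.35 [ 452.62382817 -349.41500191   62.297057  ] [0.36749034 0.84864658 3.03743347] [0.09335615 0.04750547 0.01085764] 29.055004312294532 39.404622316360474
```

View pics/w4.png

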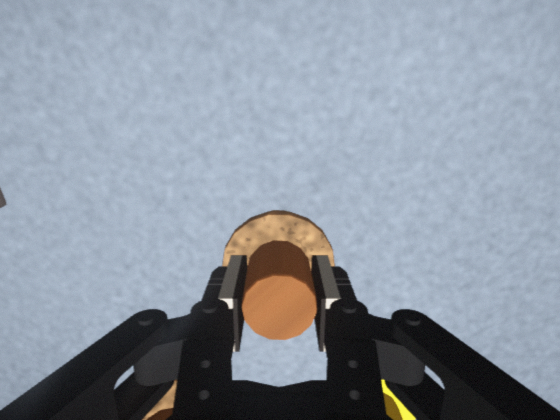

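The wooden grip sits squarely between the pads, at about (280,300), with the flange level below it. I'll lift it, carry it over and check how it sits in the hand.

```bash
python3 - <<'E'
from h import *
o=[180,0,-12]
move_linear([452.5,-349.4,110],o,v=60); move_linear([452.5,-349.4,230],o,v=150)
move_linear([597.6,-126.5,230],o,v=120); hold(.4)
s=sense(); p,w=wrist(); cv2.imwrite("pics/w5.png",p); print(s["t"],s["tool_pos"],s["tool_rot"],s["grip_width"],s["ft_force"])
q=w.reshape(-1,3); d=np.linalg.norm(q[:,:2]-s["tool_pos"][:2],axis=1)
for lo,hi,r in((190,208,40),(231,244,22),(112,122,40)):
    a=q[(q[:,2]>lo)&(q[:,2]<hi)&(d<r)]; print(lo,len(a),np.median(a,0),circle_fit(a),a.min(0),a.max(0))
a=q[(q[:,2]>198)&(q[:,2]<210)&(d<28)]; A=np.c_[a[:,:2]-s["tool_pos"][:2],np.ones(len(a))]; print("flange plane",np.linalg.lstsq(A,a[:,2],rcond=None)[0])
E
```

```text
22.0667 [ 597.59078411 -126.57900631  230.02193516] [-1.79999718e+02 -3.14800929e-03 -1.20054504e+01] 28.763360222099532 [ 0.19412236  0.53770478 -1.39154122]
190 3418 [ 613.25657595 -131.54744984  203.65998767] ((598.4857177734375, -127.6550521850586), 26.738988876342773) [ 592.15794232 -154.0515603   197.99760255] [ 624.44937247 -101.67567696  207.98855109]
231 5143 [ 600.77780181 -127.92285737  237.55640842] ((600.9091186523438, -127.28663635253906), 20.404001235961914) [ 582.25609047 -147.26582971  231.0064188 ] [ 613.60131278 -110.61027919  243.95273453]
112 783 [ 612.87237493 -131.24049132  116.60259321] ((597.8790893554688, -126.53971099853516), 25.939451217651367) [ 584.75394401 -152.25902289  112.15681335] [ 623.44197031 -100.7858624   118.96370495]
flange plane [-6.56818391e-02  2.53276926e-02  2.04825140e+02]
```

View pics/w5.png

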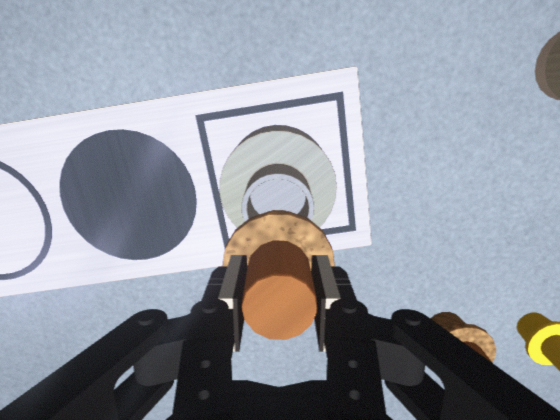

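The stopper hangs upright above the neck, with the flange at (278,250) and the rim at (278,200). I'll lower it in small steps and watch the wrist force.

```bash
python3 - <<'E'
from h import *
o=[180,0,-12]; x,y=597.4,-126.4
move_linear([x,y,186],o,v=100); hold(.2); f0=sense()["ft_force"]
for z in list(np.arange(180,154,-5))+list(np.arange(154,145.9,-1)):
    move_linear([x,y,z],o,v=25); s=sense(); f=s["ft_force"]-f0
    print(round(s["t"],2),z,s["tool_pos"].round(2),f.round(1),s["wrist_torque"].round(2))
    if f[2]>6 or np.linalg.norm(f[:2])>6: break
E
```

```text
23.3 180 [ 597.19 -126.32  179.69] [-0.6  0.4  0.2] [0.02 0.02 0.03]
23.65 175 [ 597.22 -126.33  174.7 ] [ 0.2  0.3 -1. ] [ 0.02  0.01 -0.01]
24.0 170 [ 597.23 -126.33  169.72] [-0.6  0.2 -0.5] [0.04 0.01 0.03]
24.35 165 [ 597.22 -126.35  164.71] [-1.2  1.  -1.2] [-0.01 -0.01  0.04]
24.7 160 [ 597.21 -126.34  159.71] [-0.4  0.3 -0.6] [ 0.   -0.01  0.01]
25.05 155 [ 597.21 -126.34  154.72] [-0.1  0.7 -0.9] [-0.01  0.02  0.02]
25.3 154.0 [ 597.39 -126.39  153.99] [-0.   0.6 -0.2] [0.02 0.01 0.02]
25.55 153.0 [ 597.36 -126.38  152.96] [-0.7  0.2  0.4] [-0.05  0.02  0.01]
25.8 152.0 [ 597.33 -126.4   151.9 ] [-0.3  1.1 -0.8] [ 0.03 -0.04 -0.02]
26.05 151.0 [ 597.32 -126.37  150.9 ] [-0.2  1.1 -1. ] [ 0.04  0.02 -0.04]
26.3 150.0 [ 597.34 -126.36  149.88] [ 0.1  0.2 -0.2] [-0.01  0.01  0.02]
26.55 149.0 [ 597.56 -126.45  149.31] [-0.8  0.2  1.6] [ 0.04  0.08 -0.01]
26.8 148.0 [ 597.62 -126.41  149.17] [-1.8  0.5  6.7] [ 0.1   0.47 -0.04]
```

Contact came at 149.3 mm, exactly where the flange should seat. I'll release, retreat straight up and check.

```bash
python3 - <<'E'
from h import *
o=[180,0,-12]
move_linear([597.4,-126.4,149],o,v=20); hold(.2); grip(60); grip(85)
move_linear([597.4,-126.4,200],o,v=60); move_linear([560,-126.4,260],o,v=150); hold(.5)
p,w=wrist(); cv2.imwrite("pics/w6.png",p); s=sense(); print(s["t"],s["ft_force"])
print("square",square(p,w))
q=w.reshape(-1,3); q=q[np.linalg.norm(q[:,:2]-[597.5,-126.5],axis=1)<35]
for lo,hi in((119,127),(152,162)):
    a=q[(q[:,2]>lo)&(q[:,2]<hi)]; A=np.c_[a[:,:2]-[597.5,-126.5],np.ones(len(a))]
    print(lo,len(a),np.median(a,0),circle_fit(a),np.linalg.lstsq(A,a[:,2],rcond=None)[0])
d=get_image("scene"); c=cv2.resize(d["pixels"][180:340,140:380],None,fx=3,fy=3); cv2.imwrite("pics/s6.png",c)
t=get_image("top"); cv2.imwrite("pics/t6.png",t["pixels"])
E
```

```text
30.2083 [-0.15533279  0.51162839 -0.9185029 ]
square ((597.3451538085938, -128.21400451660156), (138.75257873535156, 139.399169921875), 86.72837829589844)
119 2311 [ 605.1159561  -131.0448227   122.88633597] ((597.3702392578125, -127.0739974975586), 26.909528732299805) [-7.80746171e-04  7.55769994e-05  1.22890971e+02]
152 1584 [ 598.02435609 -127.4094544   156.7881307 ] ((597.4337158203125, -126.97019958496094), 14.964345932006836) [-1.11250949e-02  7.03709052e-03  1.56743217e+02]
```

View pics/w6.png

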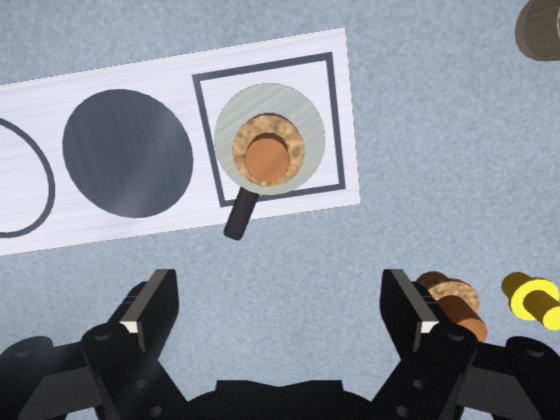

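View pics/s6.png

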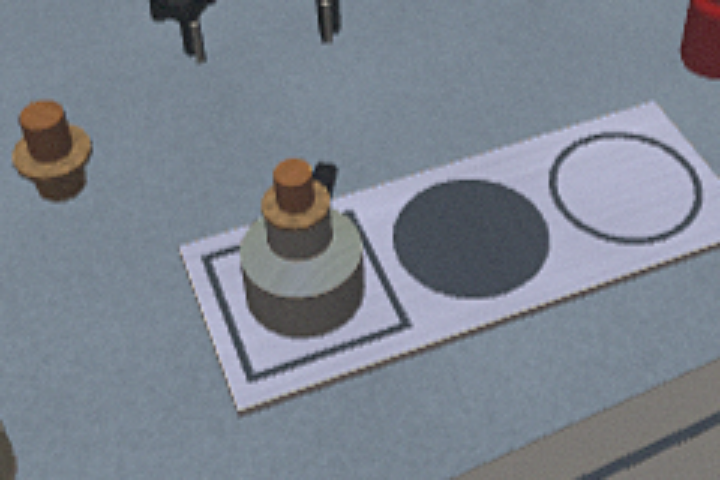

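The pot is centred in the square to about 1 mm. The stopper's flange is flat at z = 122.9 mm (123 expected) and its top is at 156.8 mm (157 expected). The gripper is clear, so I'm handing in.

```bash
python3 -c "
from rig import *
print(close_job())"
```

```text
the job is handed in; nothing more can be done
None
```

The job is handed in at about 30 s: the pot stands within about 1 mm of the square zone's centre, the small brown stopper is seated with its flange flat on the rim, and I moved nothing else.

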